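# Pin and close a board test fixture, and hold it shut

### The job

Take the loose dowel pin from its stand and push it fully home in the empty hole of the test fixture's lower half. Then set the upper half squarely over both dowels, bar upward, and press it down against the spring nest until the two halves meet flush. Finish while still holding them pressed shut with the gripper - do not let go - and leave the other things on the worktop where they are.

Things in the scene. Friction and masses are not known exactly. Their poses are not given: they have to be found in the camera images.
- fixture_base: Lower half: aluminium block 76 (x) x 124 (y) x 30 mm high, fixed; 6 mm high ears at its ends reach x +-46. Origin: centre of underside, z up, y along the long side. Top face (deck) at z = 30 mm. A fixed steel dowel, 12 mm thick, stands 42 mm out of the deck at y = +42, tip coned over 4 mm; empty hole at y = -42. A black spring nest with a green board (x +-27, y +-22) stands 6 mm above the deck.
- empty_hole (a point): Centre of the mouth of the empty dowel hole, at deck height on the lower half: round, 13.6 mm wide, countersunk 2 mm, 22 mm deep with a flat closed bottom.
- fixed_dowel_top (a point): Centre of the top of the fixed dowel on the lower half.
- nest (a joint): How far the spring nest is pressed down, m: 0 when free (6 mm above the deck), 0.006 when flush with the deck. The spring pushes back with about 5 N at the start of the travel and 11 N at flush; the upper half's weight alone does not press it down.
- cover_half: Upper half: loose aluminium plate 70 (x) x 112 (y) x 14 mm, 0.25 kg, lying with its bar up. Origin: centre of the plate's underside, z up, y along the long side. Two 14 mm through holes at y = +-42, countersunk 2.5 mm underneath. Black grip bar on top, centred: 16 (x) x 44 (y), from z = 14 to 48. Fits either way round. Shut, its origin is 30 mm above the lower half's; resting unpressed on the nest, 36.
- dowel_pin: Loose straight steel rod, 12 mm thick, 64 mm long, both ends alike, coned over 4 mm; 0.05 kg. Stands upright in the pin stand. Origin: centre of its lower end; z along the rod. At the start the lower end is 6 mm above the worktop; home in the lower half it is 8 mm above the worktop, with 42 mm standing out of the deck.
- pin_mid (a point): Mid-length of the dowel pin, 32 mm from either end.
- pin_stand: Grey plastic pin stand, fixed: a block 46 x 46 x 24 mm high on a 58 x 58 x 4 mm foot, with one 14 mm wide hole in its centre, 18 mm deep, from which the pin's upper 46 mm stand out. Origin: centre of its underside; z up.
- flux_tin: Bystander: small round tin with a yellow lid, 39 mm wide, 28 mm high. Origin: centre of its underside.
- eraser_pad: Bystander: white pad 22 x 34 x 16 mm. Origin: centre of its underside.
- solder_spool: Bystander: small spool 47 mm wide, 29 mm high. Origin: centre of its underside.
- screw_dish: Bystander: shallow round dish 70 mm wide, 16 mm high. Origin: centre of its underside.
Not all that is in view belongs to the job. What is shaped like the cover_half but pink or red is not meant.

How it is judged:
On the way, in this order (a step that is already met when the one before it is completed fails the run):
1. the dowel pin is fully home in the empty hole, before the upper half is brought over (horizontal distance between pin_mid and empty_hole below 0.005 m and z of pin_mid in the frame of fixture_base below 0.0425 m and (angle between pin_mid's own z axis and vertical below 0.15 rad or angle between pin_mid's own z axis and vertical above 2.99 rad) and horizontal distance between cover_half and fixture_base above 0.06 m), for 0.2 s.
2. the upper half is threaded on both dowels and reaches the spring nest (horizontal distance between cover_half and fixture_base below 0.004 m and angle between the y axis of cover_half and the y axis of fixture_base, either way round below 0.06 rad and angle between cover_half's own z axis and vertical below 0.06 rad and z of cover_half in the frame of fixture_base below 0.0385 m and horizontal distance between pin_mid and empty_hole below 0.005 m and z of pin_mid in the frame of fixture_base below 0.0425 m and (angle between pin_mid's own z axis and vertical below 0.15 rad or angle between pin_mid's own z axis and vertical above 2.99 rad)), for 0.1 s.
At the end, for the whole second after the job is handed in: Pin home in its hole (within 5 mm of the axis, 2.5 mm of the bottom, 0.15 rad of upright); upper half, bar up, on both dowels (4 mm, 0.06 rad square and level), pressed on the spring nest to within 1.8 mm of flush, at rest and still held down by the gripper (horizontal distance between cover_half and fixture_base below 0.004 m and angle between the y axis of cover_half and the y axis of fixture_base, either way round below 0.06 rad and angle between cover_half's own z axis and vertical below 0.06 rad and z of cover_half in the frame of fixture_base below 0.0318 m and horizontal distance between pin_mid and empty_hole below 0.005 m and z of pin_mid in the frame of fixture_base below 0.0425 m and (angle between pin_mid's own z axis and vertical below 0.15 rad or angle between pin_mid's own z axis and vertical above 2.99 rad) and value of joint nest above 0.0042 m and contact force between any of the fingers, the arm and cover_half above 2 N and contact force between cover_half and nest above 4 N and linear speed of cover_half below 0.02 m/s); the arm keeps its last pose, push and grip.
It fails at once if a bystander is moved more than 30 mm (distance of any of flux_tin, eraser_pad, solder_spool, screw_dish from where it was at the start of the episode above 0.03 m).
It also fails if it takes over 61 s, if anything falls off the work surface, if the arm or the gripper's body presses on something with over 40 N, if the wrist force passes 120 N, or if a joint passes its speed limit or range.

### The arm

A 7-joint arm with a two-finger parallel gripper is mounted at the origin on a cart in front of the work surface, level with it; the furniture and walls round the work are solid. World frame = base frame: x ahead of the robot, y to its left, z up, the work surface at z = 0. Lengths are in m, angles in rad, forces in N, time in s.
With the tool pointing down it reaches from about 0.425 to 0.925 m from the base axis. Payload 6.8 kg.
Tool frame: the origin (TCP) lies between the finger pads; the fingertips stand finger_overhang ahead of it and the grasp point (between the pads) lies 6 mm ahead of it (finger_overhang is the distance from the TCP to the fingertips, in m); z points along the fingers, y is the line along which they close (so a half turn about z gives the same grasp; the last joint's range is limited). The gripper opens to 85 mm and grips with 20 to 120 N. Pads are 22 mm wide; open, the fingers measure 114 mm over their backs; the gripper's body (76 mm by 85 mm) begins 54 mm behind the grasp point. The pads swing forward as they close: fully open they stand 13 mm farther back than shut.
Start: joints at [-1.24, 0.477, 0.022, 1.555, -0.011, 1.109, -0.083], TCP at [0.287, 0.611, 0.256] pointing down, gripper open.
Joint ranges: [-2.96, 2.96], [-0.34, 2.1], [-1.41, 1.46], [0.24, 2.44], [-1.37, 4.51], [0.17, 1.92], [-2.96, 2.96]. Speed limits (rad/s): [2.39, 2.39, 3.14, 3.14, 3.14, 3.14, 3.14].

### API

Orientations are given as a unit quaternion [w, x, y, z].
In Python, from station import * gives the robot as it stands.
- The arm moves only by the tool drive_tool, never from a script. Its argument "increments" is a list of rows, each an object of numbers: "claw": the finger opening in m, from 0 to 0.0854; "dx", "dy", "dz": the shift along the tool's x, y, z in m; "wx", "wy", "wz": the turn, a rotation vector about the tool's x, y, z in degrees. A call has 1 to 20 rows; each row shifts and turns the commanded pose from where the row before left it, along the tool's axes as they then stand; what a row does not reach is not made up. A row lasts 1/8 s, in which the tool goes at most 62.5 mm and 10.7 degrees, less where a joint would pass 70% of its speed; a pose out of reach is approached as far as the arm can. A call with a gripper value outside its range is refused whole. The fingers move at their own pace and stop on an object; "newtons" is the grip in N (left out, the last holds). Time passes only in rows, so rows that do not move let the fingers close. It gives the time, the measured TCP pose, the force, the opening and the grip force at its end, in the units of the state.
- get_obs(): the state, without advancing time (a new reading comes with each control period).
- read_camera(name): name is "side" or "top"; returns (picture, depth): 400x640x3 uint8, red, green, blue; 400x640 float32, m along the optical axis (not along the pixel's ray), 0 where there is no reading.
- calibration(name): a dict with "intrinsics" (3x3 intrinsics, pixels), "R" (3x3) and "t" (3): a world point X has camera coordinates R X + t. Camera axes: x right, y down, z forward; pixel columns grow to the right and rows downward; lengths in m; the calibration is good to about 2 mm. A picture is of the moment at which its call begins. calibration takes no time and is no camera call.
- hand_in(): hands the job in; it is judged then, once.
The state is a dict: "t": time; "q": joint angles; "joint_vel": joint speeds; "joint_torque": joint torques, N m; "eef_pos": TCP position; "tool_rot": TCP orientation; "contact_force": force on the tool from outside, world axes, zero at the start; "torque": the same for the moment, N m; "gripper_width": opening from 0.0 (shut) to 1.0 (fully open); "grasp_force": force on a finger pad.
Only numpy, scipy, OpenCV 4.12 (cv2) and the standard library are available. Lean on these libraries where they do the work, as an engineer would, in place of code of your own. Each camera call takes 0.05 s, during which the arm holds its last target. There are 200 camera calls.

## Working session

There is one attempt and no reset: what is moved stays moved. The work goes in short steps, Python scripts to look and compute and a tool call to move; the robot and the scene stay as the last step left them, time stands still between calls to the robot, and variables do not carry over. Pictures are saved under pics/ and viewed, at most 10 in all, crops included, and the job is handed in when it is done.

Besides the shell and the picture viewer there is one more tool, called in YAML: its name, and indented under it one key for each argument. drive_tool: Moves the arm, as the interface text tells. Its arguments: {"type":"object","properties":{"increments":{"type":"array","items":{"type":"object","properties":{"claw":{"type":"number"},"dx":{"type":"number"},"dy":{"type":"number"},"dz":{"type":"number"},"wx":{"type":"number"},"wy":{"type":"number"},"wz":{"type":"number"}}}},"newtons":{"type":"number"}},"required":["increments"]}

```bash
mkdir -p pics; ls; cat > h.py <<'E'
from station import *
import numpy as np, cv2
def shot(n):
    im,d=read_camera(n); c=calibration(n)
    K,R,t=map(np.array,(c["intrinsics"],c["R"],c["t"]))
    v,u=np.mgrid[:400,:640]
    P=np.stack([(u-K[0,2])/K[0,0]*d,(v-K[1,2])/K[1,1]*d,d],-1)
    W=(P-t)@R; W[d==0]=np.nan
    return im,d,W
def save(im,name,s=1):
    cv2.imwrite("pics/"+name,cv2.resize(im[:,:,::-1],None,fx=s,fy=s,interpolation=cv2.INTER_CUBIC))
E
python3 - <<'E'
from h import *
o=get_obs(); print(o)
for n in("top","side"):
    im,d,W=shot(n); np.savez("/tmp/"+n,im=im,d=d,W=W); save(im,n+"0.png")
    c=calibration(n); print(n,-np.array(c["R"]).T@c["t"],c["intrinsics"][0])
try: print(finger_overhang)
except Exception as e: print(e)
E
```

```text
pics
{'t': 0.0, 'q': array([-1.24011575,  0.47780035,  0.02236806,  1.55646898, -0.01150165,
        1.10930821, -0.08311252]), 'joint_vel': array([ 0.00098816,  0.00034115, -0.00026271,  0.0010295 ,  0.00120205,
        0.00113502, -0.0026933 ]), 'joint_torque': array([ 5.19705773e-04, -5.96448934e+01,  1.60841994e+00, -2.81206477e+01,
        1.25251128e-02,  8.90010386e-03, -2.88354130e-06]), 'eef_pos': array([0.2865539 , 0.61053986, 0.25531866]), 'tool_rot': array([-1.28155783e-04,  2.17642764e-01,  9.76028056e-01, -9.19270412e-04]), 'contact_force': array([ 0.70220376, -0.38102927,  0.48271814]), 'torque': array([ 0.00767497, -0.00339339, -0.0054642 ]), 'grasp_force': 0.0, 'gripper_width': 0.9994254729414449}
top [0.32950067 0.20054819 1.21804809] [422.46774832   0.         319.34904071]
side [ 0.28848314 -0.73101671  0.71759537] [495.38212677   0.         319.70873013]
0.025
```

View pics/top0.png

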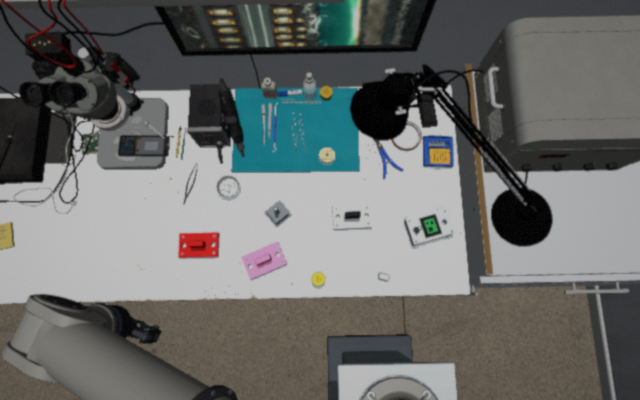

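View pics/side0.png

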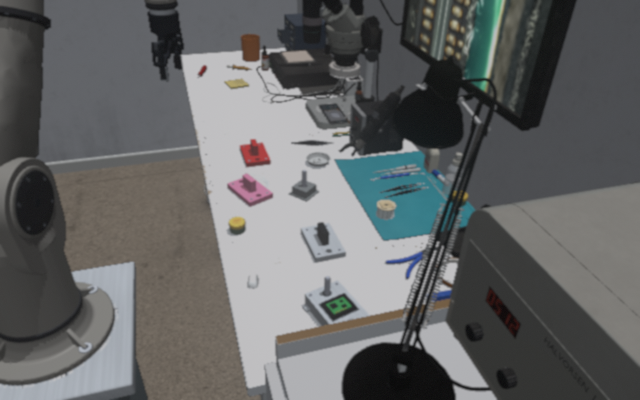

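Top picture: the pin stand is at (278,213) and the fixture base with its green board at (430,226). Three things are cover-shaped: silver at (351,217), pink at (264,260) and red at (198,245). The silver one with the black bar fits the description. Next I'll confirm it in a crop and measure.

```bash
python3 - <<'E'
from h import *
a=np.load("/tmp/top.npz"); im,W=a["im"],a["W"]; b=np.load("/tmp/side.npz")
c1=cv2.resize(im[180:270,260:460],None,fx=4,fy=4,interpolation=cv2.INTER_CUBIC)
c2=cv2.resize(b["im"][165:335,220:380],None,fx=1.5,fy=1.5,interpolation=cv2.INTER_CUBIC)
c2=np.pad(c2[:235],((0,0),(0,800-c2.shape[1]),(0,0)))
save(np.vstack([c1,c2]),"crop.png")
def rect(n,u0,u1,v0,v1,z0,z1):
    P=W[v0:v1,u0:u1].reshape(-1,3); P=P[(P[:,2]>z0)&(P[:,2]<z1)]
    if len(P)<3: print(n,len(P));return
    r=cv2.minAreaRect(P[:,:2].astype(np.float32)*1000); print(n,len(P),np.round(P.mean(0),4),np.round(r[0],1),np.round(r[1],1),round(r[2],1),"zmed",np.round(np.median(P[:,2]),4))
rect("table",300,330,230,260,-.02,.02)
rect("stand",260,297,195,232,.018,.035); rect("pin",260,297,195,232,.038,.09)
rect("plate",325,378,198,238,.008,.022); rect("bar",325,378,198,238,.035,.06)
rect("deck",395,465,200,255,.024,.042); rect("nest",395,465,200,255,.033,.042);rect("dowel",395,465,200,255,.05,.09)
g=(im[:,:,1].astype(int)-im[:,:,0]>60)&(im[:,:,1].astype(int)-im[:,:,2]>40); g[:, :395]=0;g[:200]=0;g[255:]=0;g[:,465:]=0
P=W[g];r=cv2.minAreaRect(P[:,:2].astype(np.float32)*1000);print("green",len(P),P.mean(0),r)
W=b["W"]
rect("S pin",285,325,160,205,.035,.09); rect("S stand",285,325,160,205,.018,.032);rect("S plate",295,350,215,262,.008,.022);rect("S bar",295,350,215,262,.03,.06)
rect("S dowel",300,350,270,325,.045,.09);rect("S deck",300,370,270,330,.024,.042)
E
```

```text
table 897 [4.833e-01 2.165e-01 4.000e-04] [483.8 216.7] [84.7 85.5] 88.8 zmed 0.0003
stand 227 [0.5755 0.3223 0.0247] [576.8 322.7] [46.7 46.4] 39.3 zmed 0.0245
pin 23 [0.5749 0.3219 0.0625] [576.1 321.7] [10.3 10.8] 73.9 zmed 0.0658
plate 783 [0.561  0.1075 0.0144] [570.  107.2] [ 87.2 112. ] 1.2 zmed 0.0144
bar 98 [0.5609 0.1068 0.0469] [561.7 107.1] [16.1 42.9] 4.1 zmed 0.0475
deck 1123 [ 0.5255 -0.113   0.0316] [ 526.1 -113.9] [ 76.  125.4] 14.9 zmed 0.0313
nest 353 [ 0.5247 -0.1133  0.0354] [ 526.3 -112.9] [ 75.2 122.9] 14.4 zmed 0.0352
dowel 22 [ 0.5147 -0.0718  0.0666] [515.2 -72.5] [10.7  8.9] 25.6 zmed 0.069
green 127 [ 0.52737339 -0.11344255  0.03420814] ((526.8428955078125, -114.04010009765625), (40.365909576416016, 31.732439041137695), 16.753807067871094)
S pin 52 [0.5719 0.3191 0.0541] [572.  319.6] [11.7  7.7] 75.1 zmed 0.0524
S stand 198 [0.5716 0.3171 0.0238] [572.4 321.2] [50.8 47.8] 37.6 zmed 0.024
S plate 875 [0.5558 0.0959 0.0141] [558.3 107.1] [ 71.5 118.7] 1.9 zmed 0.0143
S bar 156 [0.5566 0.1007 0.0434] [558.5 104.8] [17.  45.3] 1.8 zmed 0.0463
S dowel 79 [ 0.5108 -0.0767  0.0606] [511.5 -75.1] [11.5 11.4] 45.1 zmed 0.0607
S deck 1547 [ 0.5192 -0.1061  0.0321] [ 520.4 -105.2] [ 78.6 110.3] 14.9 zmed 0.0314
```

View pics/crop.png

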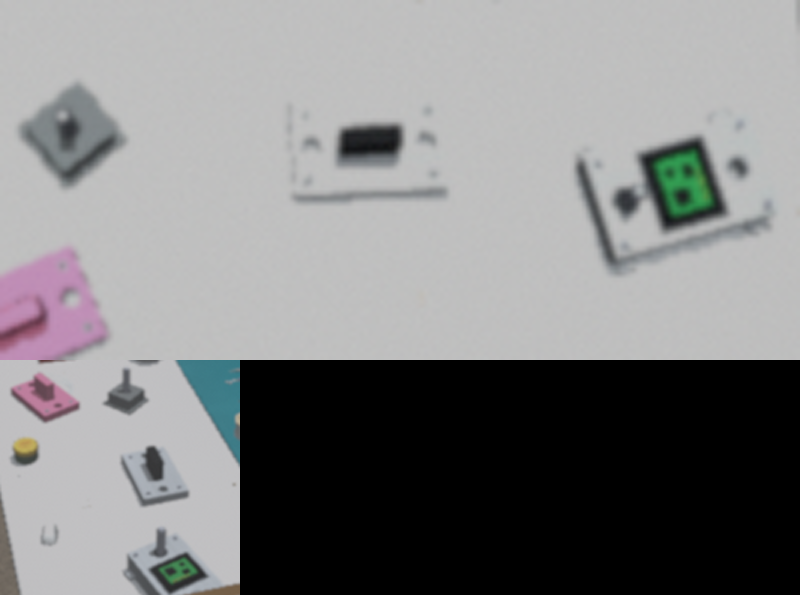

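The crop confirms it: the silver plate with the black bar is the cover. The base yaw is about 14.8° and the hole is near (0.537, -0.154). I'm moving above the pin now.

drive_tool:
  increments:
    - {"wz": 10,"claw": 0.06}
    - {"wz": 10}
    - {"wz": 10}
    - {"wz": 10}
    - {"wz": 10}
    - {"dx": -0.044,"dy": 0.0257,"dz": 0.012}
    - {"dx": -0.044,"dy": 0.0257,"dz": 0.012}
    - {"dx": -0.044,"dy": 0.0257,"dz": 0.012}
    - {"dx": -0.044,"dy": 0.0257,"dz": 0.012}
    - {"dx": -0.044,"dy": 0.0257,"dz": 0.012}
    - {"dx": -0.044,"dy": 0.0257,"dz": 0.012}
    - {"dx": -0.044,"dy": 0.0257,"dz": 0.012}
    - {"dx": -0.044,"dy": 0.0257,"dz": 0.012}
    - {}
    - {}

```text
schema error: expected keys claw, dx, dy, dz, wx, wy, wz
```

```bash
cat >> h.py <<'E'
from scipy.spatial.transform import Rotation as Ro
def pose():
    o=get_obs(); w,x,y,z=o["tool_rot"]; return o,np.array(o["eef_pos"]),Ro.from_quat([x,y,z,w]).as_matrix()
def go(target):
    o,p,M=pose(); print("t",o["t"],"pos",p.round(4),"ydir",np.degrees(np.arctan2(M[1,1],M[0,1])).round(2),"tilt",np.degrees(np.arccos(-M[2,2])).round(2),"tool d",(M.T@(np.array(target)-p)).round(4))
E
python3 - <<'E'
from h import *
go([.576,.322,.066])
im,d,W=shot("side"); save(im[60:260,220:420],"p1.png",3)
E
```

```text
t 0.1 pos [0.2866 0.6106 0.2554] ydir 64.86 tilt 0.09 tool d [-0.3846 -0.138   0.1897]
```

View pics/p1.png

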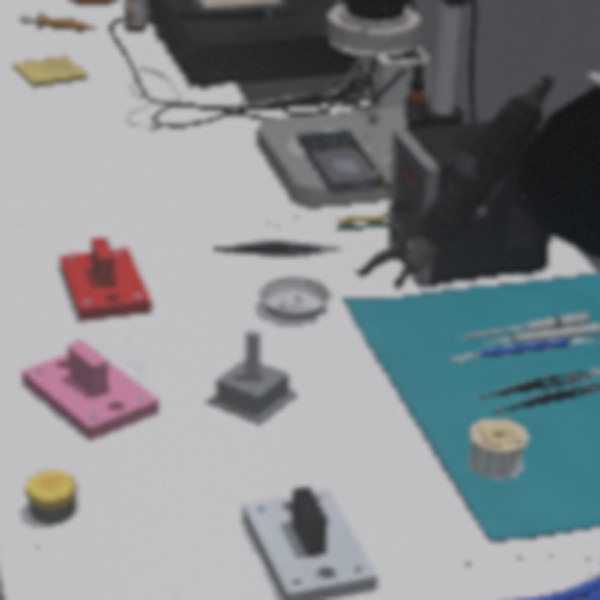

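The picture shows the untouched scene, with the pin in its stand at crop (252,355), because the move was refused. Every row needs all the keys.

drive_tool:
  increments:
    - {"claw": 0.06,"dx": 0,"dy": 0,"dz": 0,"wx": 0,"wy": 0,"wz": 10}
    - {"claw": 0.06,"dx": 0,"dy": 0,"dz": 0,"wx": 0,"wy": 0,"wz": 10}
    - {"claw": 0.06,"dx": 0,"dy": 0,"dz": 0,"wx": 0,"wy": 0,"wz": 10}
    - {"claw": 0.06,"dx": 0,"dy": 0,"dz": 0,"wx": 0,"wy": 0,"wz": 10}
    - {"claw": 0.06,"dx": 0,"dy": 0,"dz": 0,"wx": 0,"wy": 0,"wz": 10}
    - {"claw": 0.06,"dx": -0.044,"dy": 0.0257,"dz": 0.012,"wx": 0,"wy": 0,"wz": 0}
    - {"claw": 0.06,"dx": -0.044,"dy": 0.0257,"dz": 0.012,"wx": 0,"wy": 0,"wz": 0}
    - {"claw": 0.06,"dx": -0.044,"dy": 0.0257,"dz": 0.012,"wx": 0,"wy": 0,"wz": 0}
    - {"claw": 0.06,"dx": -0.044,"dy": 0.0257,"dz": 0.012,"wx": 0,"wy": 0,"wz": 0}
    - {"claw": 0.06,"dx": -0.044,"dy": 0.0257,"dz": 0.012,"wx": 0,"wy": 0,"wz": 0}
    - {"claw": 0.06,"dx": -0.044,"dy": 0.0257,"dz": 0.012,"wx": 0,"wy": 0,"wz": 0}
    - {"claw": 0.06,"dx": -0.044,"dy": 0.0257,"dz": 0.012,"wx": 0,"wy": 0,"wz": 0}
    - {"claw": 0.06,"dx": -0.044,"dy": 0.0257,"dz": 0.012,"wx": 0,"wy": 0,"wz": 0}
    - {"claw": 0.06,"dx": 0,"dy": 0,"dz": 0,"wx": 0,"wy": 0,"wz": 0}
    - {"claw": 0.06,"dx": 0,"dy": 0,"dz": 0,"wx": 0,"wy": 0,"wz": 0}

```text
t: 2.02
eef_pos: [0.5753, 0.3239, 0.1599]
tool_rot: [-0.0, 0.61, 0.793, -0.0]
contact_force: [-1.0, -0.3, -0.3]
gripper_width: 0.705
grasp_force: 0.0
```

```bash
python3 - <<'E'
from h import *
go([.576,.322,.066])
im,d,W=shot("side"); save(im[60:260,220:420],"p2.png",3)
E
```

```text
t 2.025 pos [0.5753 0.3239 0.1599] ydir 14.86 tilt 0.06 tool d [-0.0021  0.0003  0.0939]
```

View pics/p2.png

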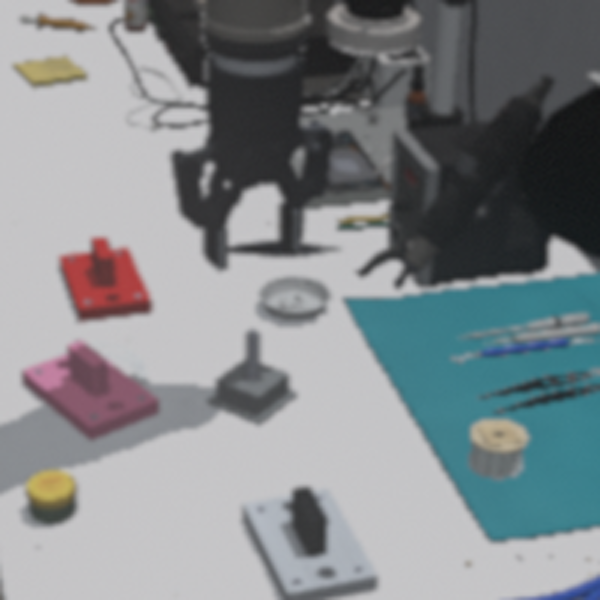

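The picture shows the gripper centred over the pin: the fingers are at crop x 215 and 290, the pin at 252. I'll go down and grip.

drive_tool:
  increments:
    - {"claw": 0.06,"dx": -0.002,"dy": 0,"dz": 0.03,"wx": 0,"wy": 0,"wz": 0}
    - {"claw": 0.06,"dx": 0,"dy": 0,"dz": 0.03,"wx": 0,"wy": 0,"wz": 0}
    - {"claw": 0.06,"dx": 0,"dy": 0,"dz": 0.02,"wx": 0,"wy": 0,"wz": 0}
    - {"claw": 0.06,"dx": 0,"dy": 0,"dz": 0.013,"wx": 0,"wy": 0,"wz": 0}
    - {"claw": 0.06,"dx": 0,"dy": 0,"dz": 0,"wx": 0,"wy": 0,"wz": 0}
    - {"claw": 0.0,"dx": 0,"dy": 0,"dz": 0,"wx": 0,"wy": 0,"wz": 0}
    - {"claw": 0.0,"dx": 0,"dy": 0,"dz": 0,"wx": 0,"wy": 0,"wz": 0}
    - {"claw": 0.0,"dx": 0,"dy": 0,"dz": 0,"wx": 0,"wy": 0,"wz": 0}
    - {"claw": 0.0,"dx": 0,"dy": 0,"dz": 0,"wx": 0,"wy": 0,"wz": 0}
    - {"claw": 0.0,"dx": 0,"dy": 0,"dz": 0,"wx": 0,"wy": 0,"wz": 0}
    - {"claw": 0.0,"dx": 0,"dy": 0,"dz": 0,"wx": 0,"wy": 0,"wz": 0}
    - {"claw": 0.0,"dx": 0,"dy": 0,"dz": 0,"wx": 0,"wy": 0,"wz": 0}
  newtons: 60

```text
t: 3.58
eef_pos: [0.5767, 0.3219, 0.0681]
tool_rot: [0.0, 0.61, 0.793, 0.001]
contact_force: [-1.2, 0.2, 5.3]
gripper_width: 0.117
grasp_force: 58.8
```

drive_tool:
  increments:
    - {"claw": 0.0,"dx": 0,"dy": 0,"dz": -0.02,"wx": 0,"wy": 0,"wz": 0}
    - {"claw": 0.0,"dx": 0,"dy": 0,"dz": -0.04,"wx": 0,"wy": 0,"wz": 0}
    - {"claw": 0.0,"dx": 0,"dy": 0,"dz": -0.04,"wx": 0,"wy": 0,"wz": 0}
    - {"claw": 0.0,"dx": -0.03,"dy": -0.0107,"dz": 0,"wx": 0,"wy": 0,"wz": 0}
    - {"claw": 0.0,"dx": -0.05,"dy": -0.0179,"dz": 0,"wx": 0,"wy": 0,"wz": 0}
    - {"claw": 0.0,"dx": -0.05,"dy": -0.0179,"dz": 0,"wx": 0,"wy": 0,"wz": 0}
    - {"claw": 0.0,"dx": -0.05,"dy": -0.0179,"dz": 0,"wx": 0,"wy": 0,"wz": 0}
    - {"claw": 0.0,"dx": -0.05,"dy": -0.0179,"dz": 0,"wx": 0,"wy": 0,"wz": 0}
    - {"claw": 0.0,"dx": -0.05,"dy": -0.0179,"dz": 0,"wx": 0,"wy": 0,"wz": 0}
    - {"claw": 0.0,"dx": -0.05,"dy": -0.0179,"dz": 0,"wx": 0,"wy": 0,"wz": 0}
    - {"claw": 0.0,"dx": -0.05,"dy": -0.0179,"dz": 0,"wx": 0,"wy": 0,"wz": 0}
    - {"claw": 0.0,"dx": -0.04,"dy": -0.0143,"dz": 0,"wx": 0,"wy": 0,"wz": 0}
    - {"claw": 0.0,"dx": -0.03,"dy": -0.0107,"dz": 0.015,"wx": 0,"wy": 0,"wz": 0}
    - {"claw": 0.0,"dx": 0,"dy": 0,"dz": 0.02,"wx": 0,"wy": 0,"wz": 0}
    - {"claw": 0.0,"dx": 0,"dy": 0,"dz": 0.02,"wx": 0,"wy": 0,"wz": 0}
    - {"claw": 0.0,"dx": 0,"dy": 0,"dz": 0,"wx": 0,"wy": 0,"wz": 0}
    - {"claw": 0.0,"dx": 0,"dy": 0,"dz": 0,"wx": 0,"wy": 0,"wz": 0}

```text
t: 5.7
eef_pos: [0.5366, -0.1547, 0.1134]
tool_rot: [0.001, 0.61, 0.793, 0.0]
contact_force: [0.1, 0.2, -0.0]
gripper_width: 0.113
grasp_force: 58.6
```

```bash
python3 - <<'E'
from h import *
go([.5368,-.1545,.068])
im,d,W=shot("side"); np.savez("/tmp/s2",im=im,d=d,W=W); save(im[250:350,260:420],"p3.png",5)
for u0,u1,v0,v1 in[(260,420,200,350)]:
  P=W[v0:v1,u0:u1].reshape(-1,3)
  for z0,z1 in[(.05,.058),(.058,.065),(.065,.072)]:
    Q=P[(P[:,2]>z0)&(P[:,2]<z1)&(P[:,0]<.6)&(P[:,0]>.48)]
    for nm,c in(("dowel",(.515,-.0725)),("pin",(.537,-.1545))):
      q=Q[np.hypot(Q[:,0]-c[0],Q[:,1]-c[1])<.015]; print(nm,z0,len(q),q.mean(0).round(4) if len(q) else "")
E
```

```text
t 5.7 pos [ 0.5366 -0.1547  0.1134] ydir 14.86 tilt 0.08 tool d [0.0002 0.0002 0.0454]
dowel 0.05 18 [ 0.5104 -0.0771  0.0534]
pin 0.05 6 [ 0.5328 -0.1568  0.0553]
dowel 0.058 21 [ 0.5105 -0.0773  0.0618]
pin 0.058 22 [ 0.5324 -0.1571  0.0617]
dowel 0.065 17 [ 0.5105 -0.0763  0.0693]
pin 0.065 17 [ 0.5328 -0.1568  0.0688]
```

View pics/p3.png

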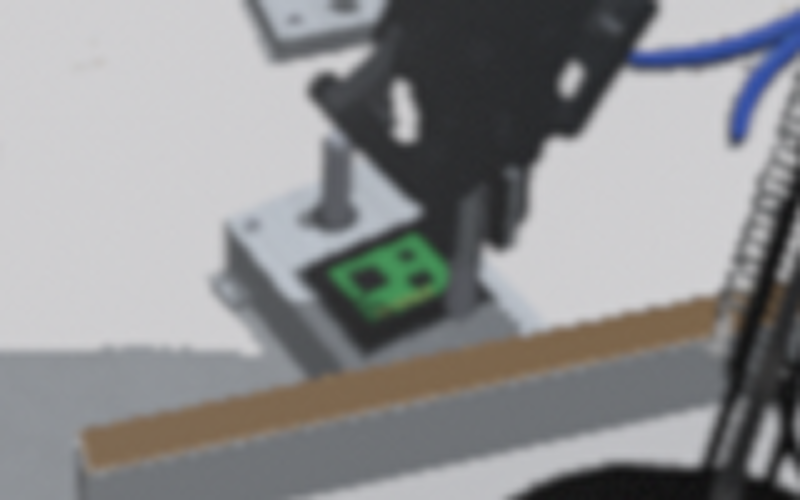

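The pin hangs upright at crop (460,260), just short of the hole. Measured against the fixed dowel, it needs roughly (-1.2, -1.4) mm. I'll apply about that and go down slowly.

drive_tool:
  increments:
    - {"claw": 0.0,"dx": -0.001,"dy": -0.0012,"dz": 0.01,"wx": 0,"wy": 0,"wz": 0}
    - {"claw": 0.0,"dx": 0,"dy": 0,"dz": 0.007,"wx": 0,"wy": 0,"wz": 0}
    - {"claw": 0.0,"dx": 0,"dy": 0,"dz": 0.003,"wx": 0,"wy": 0,"wz": 0}
    - {"claw": 0.0,"dx": 0,"dy": 0,"dz": 0.003,"wx": 0,"wy": 0,"wz": 0}
    - {"claw": 0.0,"dx": 0,"dy": 0,"dz": 0.003,"wx": 0,"wy": 0,"wz": 0}
    - {"claw": 0.0,"dx": 0,"dy": 0,"dz": 0.002,"wx": 0,"wy": 0,"wz": 0}
    - {"claw": 0.0,"dx": 0,"dy": 0,"dz": 0,"wx": 0,"wy": 0,"wz": 0}

```text
t: 6.62
eef_pos: [0.5354, -0.1559, 0.0843]
tool_rot: [0.0, 0.61, 0.793, 0.0]
contact_force: [1.1, 0.8, -1.9]
gripper_width: 0.111
grasp_force: 58.5
```

drive_tool:
  increments:
    - {"claw": 0.0,"dx": 0,"dy": 0,"dz": 0.004,"wx": 0,"wy": 0,"wz": 0}
    - {"claw": 0.0,"dx": 0,"dy": 0,"dz": 0.004,"wx": 0,"wy": 0,"wz": 0}
    - {"claw": 0.0,"dx": 0,"dy": 0,"dz": 0.003,"wx": 0,"wy": 0,"wz": 0}
    - {"claw": 0.0,"dx": 0,"dy": 0,"dz": 0.002,"wx": 0,"wy": 0,"wz": 0}
    - {"claw": 0.0,"dx": 0,"dy": 0,"dz": 0.001,"wx": 0,"wy": 0,"wz": 0}
    - {"claw": 0.0,"dx": 0,"dy": 0,"dz": 0.001,"wx": 0,"wy": 0,"wz": 0}
    - {"claw": 0.0,"dx": 0,"dy": 0,"dz": 0,"wx": 0,"wy": 0,"wz": 0}

```text
t: 7.5
eef_pos: [0.5355, -0.1561, 0.07]
tool_rot: [0.0, 0.61, 0.793, 0.0]
contact_force: [-0.4, -0.1, 7.3]
gripper_width: 0.112
grasp_force: 59.6
```

drive_tool:
  increments:
    - {"claw": 0.0,"dx": 0,"dy": 0,"dz": 0.001,"wx": 0,"wy": 0,"wz": 0}
    - {"claw": 0.0,"dx": 0,"dy": 0,"dz": 0.001,"wx": 0,"wy": 0,"wz": 0}
    - {"claw": 0.0,"dx": 0,"dy": 0,"dz": 0,"wx": 0,"wy": 0,"wz": 0}

```text
t: 7.88
eef_pos: [0.536, -0.1564, 0.0697]
tool_rot: [0.001, 0.61, 0.792, 0.001]
contact_force: [-4.5, -0.4, 23.2]
gripper_width: 0.116
grasp_force: 61.8
```

The pin has bottomed: TCP z reads 0.0697 as expected, with 23 N. I'll release it, lift and move over the cover.

drive_tool:
  increments:
    - {"claw": 0.05,"dx": 0,"dy": 0,"dz": -0.001,"wx": 0,"wy": 0,"wz": 0}
    - {"claw": 0.05,"dx": 0,"dy": 0,"dz": 0,"wx": 0,"wy": 0,"wz": 0}
    - {"claw": 0.05,"dx": 0,"dy": 0,"dz": 0,"wx": 0,"wy": 0,"wz": 0}
    - {"claw": 0.05,"dx": 0,"dy": 0,"dz": -0.02,"wx": 0,"wy": 0,"wz": 0}
    - {"claw": 0.05,"dx": 0,"dy": 0,"dz": -0.04,"wx": 0,"wy": 0,"wz": 0}
    - {"claw": 0.05,"dx": 0,"dy": 0,"dz": -0.04,"wx": 0,"wy": 0,"wz": 0}
    - {"claw": 0.05,"dx": 0.0495,"dy": 0.0184,"dz": 0,"wx": 0,"wy": 0,"wz": 0}
    - {"claw": 0.05,"dx": 0.0495,"dy": 0.0184,"dz": 0,"wx": 0,"wy": 0,"wz": 0}
    - {"claw": 0.05,"dx": 0.0495,"dy": 0.0184,"dz": 0,"wx": 0,"wy": 0,"wz": 0}
    - {"claw": 0.05,"dx": 0.0495,"dy": 0.0184,"dz": 0,"wx": 0,"wy": 0,"wz": 0}
    - {"claw": 0.05,"dx": 0.0495,"dy": 0.0184,"dz": 0,"wx": 0,"wy": 0,"wz": 0}
    - {"claw": 0.05,"dx": 0,"dy": 0,"dz": 0,"wx": 0,"wy": 0,"wz": 6.5}
    - {"claw": 0.05,"dx": 0,"dy": 0,"dz": 0,"wx": 0,"wy": 0,"wz": 6.5}
    - {"claw": 0.05,"dx": 0,"dy": 0,"dz": 0,"wx": 0,"wy": 0,"wz": 0}
    - {"claw": 0.05,"dx": 0,"dy": 0,"dz": 0,"wx": 0,"wy": 0,"wz": 0}

```text
t: 9.75
eef_pos: [0.5604, 0.1068, 0.1681]
tool_rot: [-0.0, 0.695, 0.719, -0.0]
contact_force: [-0.1, -0.6, -0.9]
gripper_width: 0.585
grasp_force: 0.0
```

```bash
python3 - <<'E'
from h import *
go([.5605,.107,.043])
def rect(W,n,u0,u1,v0,v1,z0,z1):
    P=W[v0:v1,u0:u1].reshape(-1,3); P=P[(P[:,2]>z0)&(P[:,2]<z1)]
    if len(P)<3: print(n,len(P));return
    r=cv2.minAreaRect(P[:,:2].astype(np.float32)*1000); print(n,len(P),P.mean(0).round(4),np.round(r[0],1),np.round(r[1],1),round(r[2],1))
im,d,W=shot("side"); save(im[180:340,240:420],"p4.png",4)
rect(W,"S bar",295,350,215,262,.044,.055)
P=W[200:350,250:420].reshape(-1,3)
for nm,c in(("dowel",(.5105,-.077)),("pin",(.532,-.158))):
  q=P[(np.hypot(P[:,0]-c[0],P[:,1]-c[1])<.015)&(P[:,2]>.05)]; print(nm,len(q),q.mean(0).round(4),np.nanmax(q[:,2]))
im,d,W=shot("top")
for nm,c in(("dowel",(.515,-.0725)),("pin",(.537,-.1545))):
  P=W[190:260,390:470].reshape(-1,3);q=P[(np.hypot(P[:,0]-c[0],P[:,1]-c[1])<.015)&(P[:,2]>.064)]; print(nm,len(q),q.mean(0).round(4) if len(q) else "")
E
```

```text
t 9.75 pos [0.5604 0.1068 0.1681] ydir 1.97 tilt 0.03 tool d [0.0003 0.0002 0.1251]
S bar 93 [0.5576 0.1043 0.0478] [558.1 105.8] [15.9 44.9] 0.4
dowel 68 [ 0.5108 -0.0769  0.0632] 0.07528161937493295
pin 76 [ 0.5316 -0.1578  0.0632] 0.07411610563015843
dowel 0 
pin 18 [ 0.5355 -0.1533  0.0707]
```

View pics/p4.png

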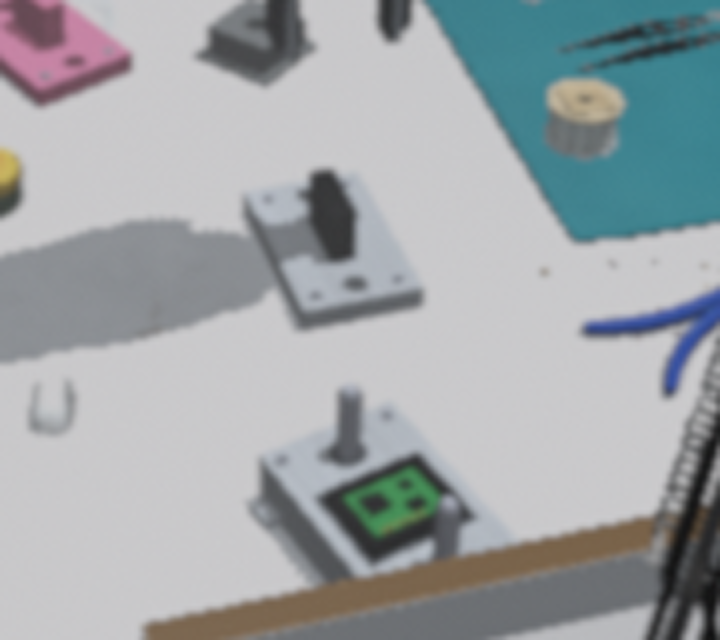

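The pin stands home in the hole, level with the fixed dowel (crop (448,510) and (348,400)). The gripper is over the cover, so I'll descend and grip the bar.

drive_tool:
  increments:
    - {"claw": 0.05,"dx": 0,"dy": 0,"dz": 0.04,"wx": 0,"wy": 0,"wz": 0}
    - {"claw": 0.05,"dx": 0,"dy": 0,"dz": 0.04,"wx": 0,"wy": 0,"wz": 0}
    - {"claw": 0.05,"dx": 0,"dy": 0,"dz": 0.03,"wx": 0,"wy": 0,"wz": 0}
    - {"claw": 0.05,"dx": 0,"dy": 0,"dz": 0.014,"wx": 0,"wy": 0,"wz": 0}
    - {"claw": 0.05,"dx": 0,"dy": 0,"dz": 0,"wx": 0,"wy": 0,"wz": 0}
    - {"claw": 0.0,"dx": 0,"dy": 0,"dz": 0,"wx": 0,"wy": 0,"wz": 0}
    - {"claw": 0.0,"dx": 0,"dy": 0,"dz": 0,"wx": 0,"wy": 0,"wz": 0}
    - {"claw": 0.0,"dx": 0,"dy": 0,"dz": 0,"wx": 0,"wy": 0,"wz": 0}
    - {"claw": 0.0,"dx": 0,"dy": 0,"dz": 0,"wx": 0,"wy": 0,"wz": 0}
    - {"claw": 0.0,"dx": 0,"dy": 0,"dz": 0,"wx": 0,"wy": 0,"wz": 0}
    - {"claw": 0.0,"dx": 0,"dy": 0,"dz": 0,"wx": 0,"wy": 0,"wz": 0}
  newtons: 100

```text
t: 11.22
eef_pos: [0.5614, 0.1072, 0.0458]
tool_rot: [0.0, 0.696, 0.718, 0.001]
contact_force: [-1.3, 0.2, 6.8]
gripper_width: 0.164
grasp_force: 98.1
```

drive_tool:
  increments:
    - {"claw": 0.0,"dx": 0,"dy": 0,"dz": -0.02,"wx": 0,"wy": 0,"wz": 0}
    - {"claw": 0.0,"dx": 0,"dy": 0,"dz": -0.04,"wx": 0,"wy": 0,"wz": 0}
    - {"claw": 0.0,"dx": 0,"dy": 0,"dz": -0.04,"wx": 0,"wy": 0,"wz": 0}
    - {"claw": 0.0,"dx": 0,"dy": 0,"dz": 0,"wx": 0,"wy": 0,"wz": -6.35}
    - {"claw": 0.0,"dx": 0,"dy": 0,"dz": 0,"wx": 0,"wy": 0,"wz": -6.35}
    - {"claw": 0.0,"dx": -0.02,"dy": -0.009,"dz": 0,"wx": 0,"wy": 0,"wz": 0}
    - {"claw": 0.0,"dx": -0.041,"dy": -0.0182,"dz": 0,"wx": 0,"wy": 0,"wz": 0}
    - {"claw": 0.0,"dx": -0.041,"dy": -0.0182,"dz": 0,"wx": 0,"wy": 0,"wz": 0}
    - {"claw": 0.0,"dx": -0.041,"dy": -0.0182,"dz": 0,"wx": 0,"wy": 0,"wz": 0}
    - {"claw": 0.0,"dx": -0.041,"dy": -0.0182,"dz": 0,"wx": 0,"wy": 0,"wz": 0}
    - {"claw": 0.0,"dx": -0.0216,"dy": -0.0092,"dz": 0,"wx": 0,"wy": 0,"wz": 0}
    - {"claw": 0.0,"dx": 0,"dy": 0,"dz": 0,"wx": 0,"wy": 0,"wz": 0}
    - {"claw": 0.0,"dx": 0,"dy": 0,"dz": 0.015,"wx": 0,"wy": 0,"wz": 0}
    - {"claw": 0.0,"dx": 0,"dy": 0,"dz": 0,"wx": 0,"wy": 0,"wz": 0}
    - {"claw": 0.0,"dx": 0,"dy": 0,"dz": 0,"wx": 0,"wy": 0,"wz": 0}

```text
t: 13.1
eef_pos: [0.5241, -0.114, 0.1289]
tool_rot: [-0.0, 0.611, 0.791, -0.0]
contact_force: [-0.6, 0.0, -1.6]
gripper_width: 0.17
grasp_force: 97.9
```

```bash
python3 - <<'E'
from h import *
go([.525,-.1145,.0778])
im,d,W=shot("side"); np.savez("/tmp/s4",im=im,d=d,W=W); save(im[190:340,250:430],"p5.png",4)
P=W[180:350,240:430].reshape(-1,3); P=P[(abs(P[:,0]-.525)<.075)&(abs(P[:,1]+.1145)<.08)]
h=np.histogram(P[:,2],np.arange(.02,.16,.004)); print(list(zip(h[1].round(3),h[0])))
o,p,M=pose()
for z0,z1 in((.084,.0905),(.0905,.098),(.098,.103),(.05,.07)):
  Q=P[(P[:,2]>z0)&(P[:,2]<z1)]
  if len(Q)<5: continue
  L=(Q-p)@M; r=cv2.minAreaRect(Q[:,:2].astype(np.float32)*1000); print(z0,len(Q),np.round(r,1) if 0 else r,"tool x",np.percentile(L[:,0],[1,99]).round(4),"y",np.percentile(L[:,1],[1,99]).round(4))
E
```

```text
t 13.1 pos [ 0.5241 -0.114   0.1289] ydir 14.63 tilt 0.05 tool d [-0.0007  0.0008  0.0511]
[(np.float64(0.02), np.int64(40)), (np.float64(0.024), np.int64(52)), (np.float64(0.028), np.int64(516)), (np.float64(0.032), np.int64(202)), (np.float64(0.036), np.int64(71)), (np.float64(0.04), np.int64(8)), (np.float64(0.044), np.int64(13)), (np.float64(0.048), np.int64(8)), (np.float64(0.052), np.int64(13)), (np.float64(0.056), np.int64(10)), (np.float64(0.06), np.int64(10)), (np.float64(0.064), np.int64(8)), (np.float64(0.068), np.int64(6)), (np.float64(0.072), np.int64(0)), (np.float64(0.076), np.int64(0)), (np.float64(0.08), np.int64(14)), (np.float64(0.084), np.int64(104)), (np.float64(0.088), np.int64(136)), (np.float64(0.092), np.int64(191)), (np.float64(0.096), np.int64(1028)), (np.float64(0.1), np.int64(40)), (np.float64(0.104), np.int64(21)), (np.float64(0.108), np.int64(23)), (np.float64(0.112), np.int64(41)), (np.float64(0.116), np.int64(38)), (np.float64(0.12), np.int64(38)), (np.float64(0.124), np.int64(43)), (np.float64(0.128), np.int64(93)), (np.float64(0.132), np.int64(64)), (np.float64(0.136), np.int64(30)), (np.float64(0.14), np.int64(35)), (np.float64(0.144), np.int64(28)), (np.float64(0.148), np.int64(52)), (np.float64(0.152), np.int64(82))]
0.084 180 ((523.0682983398438, -115.78282928466797), (72.17715454101562, 111.77427673339844), 14.159423828125) tool x [-0.0568  0.0544] y [-0.0375  0.0312]
0.0905 907 ((521.7318725585938, -114.09307861328125), (72.42642974853516, 116.29547119140625), 15.472408294677734) tool x [-0.0562  0.0549] y [-0.0371  0.0332]
0.098 406 ((522.5810546875, -115.89634704589844), (70.55999755859375, 111.1005630493164), 13.451226234436035) tool x [-0.0562  0.0543] y [-0.0366  0.0309]
0.05 47 ((530.9142456054688, -157.76051330566406), (7.477487564086914, 11.557411193847656), 59.2226448059082) tool x [-0.0483 -0.0371] y [-0.0079  0.0011]
```

View pics/p5.png

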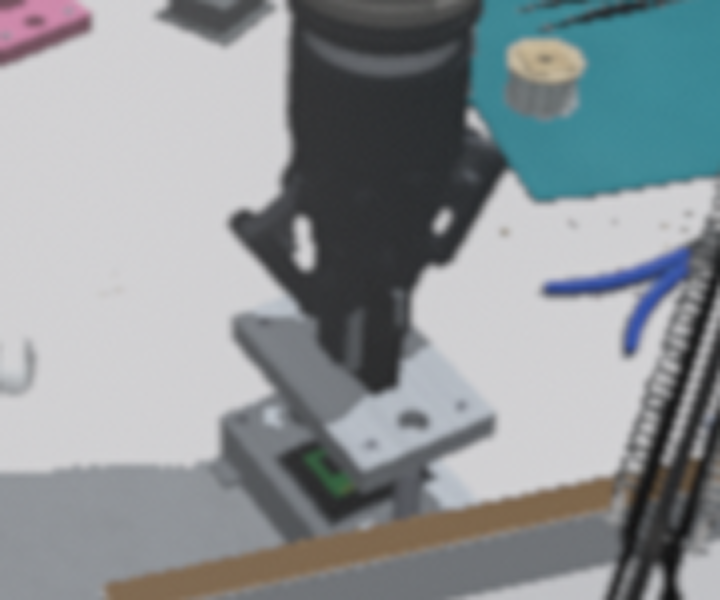

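The cover is held level over the base, with its near hole at crop (414,420) and the pin beneath it at (408,490). It needs about (+1, +1) mm, which I'll apply while starting to thread it slowly.

drive_tool:
  increments:
    - {"claw": 0.0,"dx": 0.0007,"dy": 0.0012,"dz": 0.006,"wx": 0,"wy": 0,"wz": 0}
    - {"claw": 0.0,"dx": 0,"dy": 0,"dz": 0.003,"wx": 0,"wy": 0,"wz": 0}
    - {"claw": 0.0,"dx": 0,"dy": 0,"dz": 0.002,"wx": 0,"wy": 0,"wz": 0}
    - {"claw": 0.0,"dx": 0,"dy": 0,"dz": 0.002,"wx": 0,"wy": 0,"wz": 0}
    - {"claw": 0.0,"dx": 0,"dy": 0,"dz": 0.002,"wx": 0,"wy": 0,"wz": 0}
    - {"claw": 0.0,"dx": 0,"dy": 0,"dz": 0.002,"wx": 0,"wy": 0,"wz": 0}
    - {"claw": 0.0,"dx": 0,"dy": 0,"dz": 0.001,"wx": 0,"wy": 0,"wz": 0}
    - {"claw": 0.0,"dx": 0,"dy": 0,"dz": 0,"wx": 0,"wy": 0,"wz": 0}

```text
t: 14.15
eef_pos: [0.5251, -0.114, 0.1112]
tool_rot: [-0.0, 0.612, 0.791, -0.0]
contact_force: [-0.2, 0.7, -1.9]
gripper_width: 0.171
grasp_force: 98.0
```

drive_tool:
  increments:
    - {"claw": 0.0,"dx": 0,"dy": 0,"dz": 0.003,"wx": 0,"wy": 0,"wz": 0}
    - {"claw": 0.0,"dx": 0,"dy": 0,"dz": 0.003,"wx": 0,"wy": 0,"wz": 0}
    - {"claw": 0.0,"dx": 0,"dy": 0,"dz": 0.003,"wx": 0,"wy": 0,"wz": 0}
    - {"claw": 0.0,"dx": 0,"dy": 0,"dz": 0.003,"wx": 0,"wy": 0,"wz": 0}
    - {"claw": 0.0,"dx": 0,"dy": 0,"dz": 0,"wx": 0,"wy": 0,"wz": 0}

```text
t: 14.78
eef_pos: [0.525, -0.1139, 0.099]
tool_rot: [-0.0, 0.612, 0.791, -0.0]
contact_force: [-0.1, 0.4, -2.3]
gripper_width: 0.166
grasp_force: 98.0
```

drive_tool:
  increments:
    - {"claw": 0.0,"dx": 0,"dy": 0,"dz": 0.003,"wx": 0,"wy": 0,"wz": 0}
    - {"claw": 0.0,"dx": 0,"dy": 0,"dz": 0.003,"wx": 0,"wy": 0,"wz": 0}
    - {"claw": 0.0,"dx": 0,"dy": 0,"dz": 0.003,"wx": 0,"wy": 0,"wz": 0}
    - {"claw": 0.0,"dx": 0,"dy": 0,"dz": 0.003,"wx": 0,"wy": 0,"wz": 0}
    - {"claw": 0.0,"dx": 0,"dy": 0,"dz": 0.003,"wx": 0,"wy": 0,"wz": 0}
    - {"claw": 0.0,"dx": 0,"dy": 0,"dz": 0.002,"wx": 0,"wy": 0,"wz": 0}
    - {"claw": 0.0,"dx": 0,"dy": 0,"dz": 0,"wx": 0,"wy": 0,"wz": 0}

```text
t: 15.65
eef_pos: [0.5251, -0.1139, 0.0821]
tool_rot: [-0.0, 0.612, 0.791, -0.0]
contact_force: [-0.0, -0.3, -2.2]
gripper_width: 0.167
grasp_force: 98.0
```

Free so far, and nest contact is imminent. I'll press on in small steps.

drive_tool:
  increments:
    - {"claw": 0.0,"dx": 0,"dy": 0,"dz": 0.001,"wx": 0,"wy": 0,"wz": 0}
    - {"claw": 0.0,"dx": 0,"dy": 0,"dz": 0.001,"wx": 0,"wy": 0,"wz": 0}
    - {"claw": 0.0,"dx": 0,"dy": 0,"dz": 0.001,"wx": 0,"wy": 0,"wz": 0}
    - {"claw": 0.0,"dx": 0,"dy": 0,"dz": 0.001,"wx": 0,"wy": 0,"wz": 0}
    - {"claw": 0.0,"dx": 0,"dy": 0,"dz": 0,"wx": 0,"wy": 0,"wz": 0}
    - {"claw": 0.0,"dx": 0,"dy": 0,"dz": 0,"wx": 0,"wy": 0,"wz": 0}

```text
t: 16.4
eef_pos: [0.5255, -0.1141, 0.0786]
tool_rot: [0.0, 0.612, 0.791, 0.0]
contact_force: [-1.1, 0.3, 5.3]
gripper_width: 0.17
grasp_force: 99.1
```

drive_tool:
  increments:
    - {"claw": 0.0,"dx": 0,"dy": 0,"dz": 0.001,"wx": 0,"wy": 0,"wz": 0}
    - {"claw": 0.0,"dx": 0,"dy": 0,"dz": 0.001,"wx": 0,"wy": 0,"wz": 0}
    - {"claw": 0.0,"dx": 0,"dy": 0,"dz": 0.001,"wx": 0,"wy": 0,"wz": 0}
    - {"claw": 0.0,"dx": 0,"dy": 0,"dz": 0,"wx": 0,"wy": 0,"wz": 0}
    - {"claw": 0.0,"dx": 0,"dy": 0,"dz": 0,"wx": 0,"wy": 0,"wz": 0}

```text
t: 17.02
eef_pos: [0.5254, -0.1141, 0.0758]
tool_rot: [0.0, 0.612, 0.791, 0.0]
contact_force: [-2.2, 0.5, 7.8]
gripper_width: 0.164
grasp_force: 99.5
```

drive_tool:
  increments:
    - {"claw": 0.0,"dx": 0,"dy": 0,"dz": 0.001,"wx": 0,"wy": 0,"wz": 0}
    - {"claw": 0.0,"dx": 0,"dy": 0,"dz": 0.001,"wx": 0,"wy": 0,"wz": 0}
    - {"claw": 0.0,"dx": 0,"dy": 0,"dz": 0,"wx": 0,"wy": 0,"wz": 0}
    - {"claw": 0.0,"dx": 0,"dy": 0,"dz": 0,"wx": 0,"wy": 0,"wz": 0}

```text
t: 17.52
eef_pos: [0.5255, -0.1141, 0.0757]
tool_rot: [-0.0, 0.612, 0.791, 0.001]
contact_force: [-9.8, 2.1, 31.0]
gripper_width: 0.169
grasp_force: 102.8
```

Flush: the force jumped to 31 N at the expected height. I'll ease off slightly and check.

drive_tool:
  increments:
    - {"claw": 0.0,"dx": 0,"dy": 0,"dz": -0.0007,"wx": 0,"wy": 0,"wz": 0}
    - {"claw": 0.0,"dx": 0,"dy": 0,"dz": 0,"wx": 0,"wy": 0,"wz": 0}
    - {"claw": 0.0,"dx": 0,"dy": 0,"dz": 0,"wx": 0,"wy": 0,"wz": 0}

```text
t: 17.9
eef_pos: [0.5255, -0.1141, 0.0757]
tool_rot: [0.0, 0.612, 0.791, 0.001]
contact_force: [-7.0, 1.4, 22.8]
gripper_width: 0.166
grasp_force: 101.6
```

```bash
python3 - <<'E'
from h import *
go([.525,-.1145,.0757])
im,d,W=shot("side"); save(im[190:340,250:430],"p6.png",4)
P=W[180:350,240:430].reshape(-1,3); P=P[(abs(P[:,0]-.525)<.06)&(abs(P[:,1]+.1145)<.07)]
q=P[(P[:,2]>.038)&(P[:,2]<.05)]; print("plate top",np.median(q[:,2]),len(q))
E
```

```text
t 17.9 pos [ 0.5255 -0.1141  0.0757] ydir 14.54 tilt 0.07 tool d [-0.0003 -0.0006  0.    ]
plate top 0.044444940259404646 966
```

View pics/p6.png

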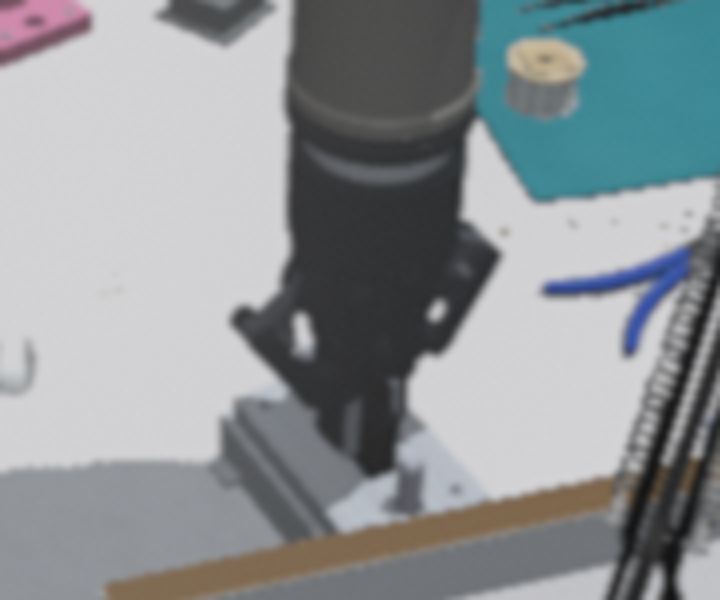

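The plate top measures 44.4 mm (44 mm when shut), the pin stands through the near hole at crop (408,485), and the halves look flush. I'm handing it in.

```bash
python3 -c "
from station import *
print(hand_in())"
```

```text
the job is handed in; nothing more can be done
None
```

The job is handed in, though no verdict came back: the pin is home, the cover is threaded on both dowels and pressed flush (plate top measured at 44.4 mm, 44 mm nominal), and the gripper still holds it shut with about 23 N.

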